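# Build a tier on a kiln shelf

### The arm

A 7-joint arm with a two-finger parallel gripper is mounted at the origin on the work surface. World frame = base frame: x ahead of the robot, y to its left, z up, the work surface at z = 0. Lengths are in m, angles in rad, forces in N, time in s.
With the tool pointing down it reaches from about 0.425 to 0.925 m from the base axis. Payload 6.8 kg.
Tool frame: the origin (TCP) lies on the centre line of the jaws, within the pads' length; the fingertips stand bot.finger_overhang ahead of it and the grasp point (between the pads) lies 3 mm ahead of it (bot.finger_overhang is the distance from the TCP to the fingertips, in m); z points along the fingers, y is the direction in which the jaws open and shut (so a half turn about z gives the same grasp; the last joint's range is limited). The gripper opens to 85 mm and grips with 20 to 120 N. Pads are 22 mm wide; open, the fingers measure 114 mm over their backs; the gripper's body (76 mm by 85 mm) begins 54 mm behind the grasp point. The pads swing forward as they close: fully open they stand 13 mm farther back than shut.
Start: joints at [-1.232, 0.477, 0.022, 1.555, -0.011, 1.109, -0.083], TCP at [0.292, 0.609, 0.253] pointing down, gripper open.
Joint ranges: [-2.96, 2.96], [-0.34, 2.1], [-1.41, 1.46], [0.24, 2.44], [-1.37, 4.51], [0.17, 1.92], [-2.96, 2.96]. Speed limits (rad/s): [2.39, 2.39, 3.14, 3.14, 3.14, 3.14, 3.14].

### API

Orientations are given as a unit quaternion [w, x, y, z].
In Python, from station import bot gives the robot as it stands.
- The arm moves only by the tool drive_tool, never from a script. Its argument "increments" is text: rows parted by semicolons, each of 4 numbers parted by spaces: the shift along the world's x, y, z in m, then the turn about the world's z in rad. In form: tx ty tz spin; .... A call has 1 to 12 rows; each row shifts and turns the commanded pose from where the row before left it; what a row does not reach is not made up. A row lasts 1/12 s, in which the tool goes at most 41.7 mm and 7.16 degrees, less where a joint would pass 70% of its speed; a pose out of reach is approached as far as the arm can. A call is refused whole if a number of a shift passes 0.0417 or a number of a turn 0.125, either way. A call with a gripper value outside its range is refused whole. "grip" is the opening, from 0 (shut) to 1 (fully open), set as the call begins (left out, the last holds). The fingers move at their own pace and stop on an object; "squeeze" is the grip in N (left out, the last holds). Time passes only in rows, so rows that do not move let the fingers close. It gives the time, the measured TCP pose, the force and the opening at its end, in the units of the state.
- bot.get_obs(): the state, without advancing time (a new reading comes with each control period).
- bot.read_camera(name): name is "scene" or "top" or "wrist"; returns the picture (400x640x3 uint8, red, green, blue); there is no depth.
- bot.calibration(name): a dict with "fx", "fy", "cx", "cy" (pixels), "distortion" ([k1, k2, p1, p2, k3] as OpenCV has them; the pictures are not rectified), "camera_from_world" (4x4, takes a point from world to camera coordinates). Camera axes: x right, y down, z forward; pixel columns grow to the right and rows downward; lengths in m; the calibration is good to about 2 mm. A picture is of the moment at which its call begins: read the wrist's pose just before it. calibration takes no time and is no camera call; for the wrist camera it gives the pose at the moment of the call.
- bot.hand_in(): hands the job in, once; it reports no verdict.
The state is a dict: "t": time; "q": joint angles; "joint_vel": joint speeds; "joint_torque": joint torques, N m; "eef_pos": TCP position; "tool_rot": TCP orientation; "contact_force": force on the tool from outside, world axes, zero at the start; "torque": the same for the moment, N m; "gripper_width": opening from 0.0 (shut) to 1.0 (fully open).
Only numpy, scipy, OpenCV 4.12 (cv2) and the standard library are available. Lean on these libraries where they do the work, as an engineer would, in place of code of your own. Each camera call takes 0.05 s, during which the arm holds its last target.

### The job

Get the next tier of the kiln load built on the wide shelf slab: first stand the two tall posts upright and square on the two square marks near its ends, and stand the cup upright midway between them. Then lay the narrow shelf centrally across the tops of both posts, over the cup and in line with the slab, and stand the bottle upright in the middle of the narrow shelf. Leave the short post, the white bowl and the round plaster mould where they are.

Things in the scene. Friction and masses are not known exactly. Their poses are not given: they have to be found in the camera images.
- base: The wide kiln shelf slab, buff fireclay, fixed flat on the bench: 260 mm long (its y axis), 110 mm wide (its x axis), 15 mm thick. Origin at the centre of its underside, z up. Two thin dark square outlines 46 mm wide are marked on its top, centred 75 mm from the slab's centre along +y and -y, sides along the slab's edges. It lies turned up to 0.3 rad.
- post_a_mid (a point): One of the two tall kiln posts (alike, interchangeable): solid buff fireclay, 40 mm square, 90 mm high, a dark bore dot on its top; about 0.3 kg. Starts upright. This point is its centre, 45 mm above its underside; x and y square to its flat sides, z along its height.
- post_b_mid (a point): The other tall kiln post, same as post_a: 40 mm square, 90 mm high. This point is its centre, 45 mm above its underside; x and y square to its flat sides, z along its height.
- cup_mid (a point): Pinkish-buff straight-sided cup without handle, open at the top: 56 mm outside diameter, 62 mm high, wall 4 mm; about 0.12 kg. Starts upright. This point is its centre, 31 mm above its foot; z points to the mouth.
- strip_mid (a point): The narrow kiln shelf, a loose buff fireclay strip: 200 mm long (its y axis), 60 mm wide (its x axis), 14 mm thick; about 0.3 kg. Starts flat on the bench between the robot and the slab. This point is its centre, 7 mm above its underside.
- bottle_mid (a point): Grey clay bottle, closed, 105 mm high: belly 58 mm in diameter from 14 to 58 mm above the foot, sloping shoulder, neck 22 to 24 mm in diameter from 85 mm to the top, flat foot 48 mm across; about 0.22 kg. Too tall to go under the narrow shelf. Starts upright. This point is its centre, 52.5 mm above its foot, z up.
- post_short: A short kiln post that is not wanted: same 40 mm square section but only 50 mm high. Leave it. Origin at the centre of its underside.
- bowl: White round bowl, 120 mm across, 50 mm high, standing on the bench. Leave it. Origin at the centre of its underside.
- mould: Round white plaster mould with a dark strap, 124 mm across, 80 mm high, heavy. Leave it. Origin at the centre of its underside.
Mind the look-alikes: they are no part of the job. Leave any orange look-alike of the part that bears strip_mid alone. Leave any orange look-alike of the part that bears bottle_mid alone.

How it is judged:
On the way, in this order (a step that is already met when the one before it is completed fails the run):
1. both tall posts stand on the marks and the cup stands between them, released (((x of post_a_mid in the frame of base between -0.013 and 0.013 m and y of post_a_mid in the frame of base between 0.062 and 0.088 m and z of post_a_mid in the frame of base between 0.055 and 0.065 m and angle between each of post_a_mid, post_b_mid's own z axis and vertical below 0.06 rad and x of post_b_mid in the frame of base between -0.013 and 0.013 m and y of post_b_mid in the frame of base between -0.088 and -0.062 m and z of post_b_mid in the frame of base between 0.055 and 0.065 m and (angle between the x axis of post_a_mid and the x axis of base, either way round below 0.2 rad or angle between the x axis of post_a_mid and the x axis of base, either way round above 1.37 rad) and (angle between the x axis of post_b_mid and the x axis of base, either way round below 0.2 rad or angle between the x axis of post_b_mid and the x axis of base, either way round above 1.37 rad)) or (x of post_b_mid in the frame of base between -0.013 and 0.013 m and y of post_b_mid in the frame of base between 0.062 and 0.088 m and z of post_b_mid in the frame of base between 0.055 and 0.065 m and angle between each of post_b_mid, post_a_mid's own z axis and vertical below 0.06 rad and x of post_a_mid in the frame of base between -0.013 and 0.013 m and y of post_a_mid in the frame of base between -0.088 and -0.062 m and z of post_a_mid in the frame of base between 0.055 and 0.065 m and (angle between the x axis of post_b_mid and the x axis of base, either way round below 0.2 rad or angle between the x axis of post_b_mid and the x axis of base, either way round above 1.37 rad) and (angle between the x axis of post_a_mid and the x axis of base, either way round below 0.2 rad or angle between the x axis of post_a_mid and the x axis of base, either way round above 1.37 rad))) and x of cup_mid in the frame of base between -0.013 and 0.013 m and y of cup_mid in the frame of base between -0.013 and 0.013 m and z of cup_mid in the frame of base between 0.041 and 0.051 m and angle between cup_mid's own z axis and vertical below 0.06 rad and contact force between the fingers and post_a below 0.1 N and contact force between the fingers and post_b below 0.1 N and contact force between the fingers and cup below 0.1 N), for 0.2 s.
2. the narrow shelf lies across both posts, released (x of strip_mid in the frame of base between -0.013 and 0.013 m and y of strip_mid in the frame of base between -0.015 and 0.015 m and z of strip_mid in the frame of base between 0.107 and 0.117 m and angle between strip_mid's own z axis and vertical below 0.06 rad and angle between the y axis of strip_mid and the y axis of base, either way round below 0.12 rad and contact force between the fingers and strip below 0.1 N), for 0.2 s.
3. the bottle stands in the middle of the narrow shelf, released (x of bottle_mid in the frame of strip_mid between -0.013 and 0.013 m and y of bottle_mid in the frame of strip_mid between -0.015 and 0.015 m and z of bottle_mid in the frame of strip_mid between 0.0545 and 0.0645 m and angle between bottle_mid's own z axis and vertical below 0.06 rad and contact force between the fingers and bottle below 0.1 N), for 0.2 s.
At the end, for the whole second after the job is handed in: Tall posts on the marks and cup midway: within 13 mm, upright, posts square within 0.2 rad. Narrow shelf level on both posts, centred within 13 mm across, 15 mm along, in line within 0.12 rad. Bottle upright on it, within 13 mm across, 15 mm along of its centre. All released, at rest (((x of post_a_mid in the frame of base between -0.013 and 0.013 m and y of post_a_mid in the frame of base between 0.062 and 0.088 m and z of post_a_mid in the frame of base between 0.055 and 0.065 m and angle between each of post_a_mid, post_b_mid's own z axis and vertical below 0.06 rad and x of post_b_mid in the frame of base between -0.013 and 0.013 m and y of post_b_mid in the frame of base between -0.088 and -0.062 m and z of post_b_mid in the frame of base between 0.055 and 0.065 m and (angle between the x axis of post_a_mid and the x axis of base, either way round below 0.2 rad or angle between the x axis of post_a_mid and the x axis of base, either way round above 1.37 rad) and (angle between the x axis of post_b_mid and the x axis of base, either way round below 0.2 rad or angle between the x axis of post_b_mid and the x axis of base, either way round above 1.37 rad)) or (x of post_b_mid in the frame of base between -0.013 and 0.013 m and y of post_b_mid in the frame of base between 0.062 and 0.088 m and z of post_b_mid in the frame of base between 0.055 and 0.065 m and angle between each of post_b_mid, post_a_mid's own z axis and vertical below 0.06 rad and x of post_a_mid in the frame of base between -0.013 and 0.013 m and y of post_a_mid in the frame of base between -0.088 and -0.062 m and z of post_a_mid in the frame of base between 0.055 and 0.065 m and (angle between the x axis of post_b_mid and the x axis of base, either way round below 0.2 rad or angle between the x axis of post_b_mid and the x axis of base, either way round above 1.37 rad) and (angle between the x axis of post_a_mid and the x axis of base, either way round below 0.2 rad or angle between the x axis of post_a_mid and the x axis of base, either way round above 1.37 rad))) and x of cup_mid in the frame of base between -0.013 and 0.013 m and y of cup_mid in the frame of base between -0.013 and 0.013 m and z of cup_mid in the frame of base between 0.041 and 0.051 m and angle between each of cup_mid, strip_mid, bottle_mid's own z axis and vertical below 0.06 rad and x of strip_mid in the frame of base between -0.013 and 0.013 m and y of strip_mid in the frame of base between -0.015 and 0.015 m and z of strip_mid in the frame of base between 0.107 and 0.117 m and angle between the y axis of strip_mid and the y axis of base, either way round below 0.12 rad and x of bottle_mid in the frame of strip_mid between -0.013 and 0.013 m and y of bottle_mid in the frame of strip_mid between -0.015 and 0.015 m and z of bottle_mid in the frame of strip_mid between 0.0545 and 0.0645 m and linear speed of each of post_a, post_b, cup, strip, bottle below 0.02 m/s and angular speed of each of post_a, post_b, cup, strip, bottle below 0.2 rad/s); the robot touches nothing.
It fails at once if the short post is moved more than 20 mm (distance of post_short from where it was at the start of the episode above 0.02 m).
It fails at once if the bowl is moved more than 20 mm (distance of bowl from where it was at the start of the episode above 0.02 m).
It fails at once if the mould is moved more than 20 mm (distance of mould from where it was at the start of the episode above 0.02 m).
It also fails if it takes over 144 s, if anything falls off the work surface, if the arm or the gripper's body presses on something with over 40 N, if the wrist force passes 120 N, or if a joint passes its speed limit or range.

## Working session

There is one attempt and no reset: what is moved stays moved. The work goes in short steps, Python scripts to look and compute and a tool call to move; the robot and the scene stay as the last step left them, time stands still between calls to the robot, and variables do not carry over. Pictures are saved under pics/ and viewed, and the job is handed in when it is done.

Besides the shell and the picture viewer there is one more tool, called after "Emit:" in YAML: its name, and indented under it one key for each argument. drive_tool: Moves the arm, as the interface text tells. Its arguments: {"type":"object","properties":{"increments":{"type":"string"},"grip":{"type":"number"},"squeeze":{"type":"number"}},"required":["increments"]}

```bash
ls; mkdir -p pics; python3 - <<'E'
from station import bot
import cv2
o=bot.get_obs(); print(o['t'],o['eef_pos'],o['tool_rot'],o['gripper_width'],bot.finger_overhang)
for n in ("scene","top","wrist"):
    im=bot.read_camera(n); cv2.imwrite(f"pics/{n}0.png",im[:,:,::-1]); c=bot.calibration(n); print(n,c['fx'],c['cx'],c['cy'],c['distortion']); print(c['camera_from_world'])
E
```

```text
pics
0.0 [0.29143267 0.60823609 0.25234523] [-1.24877896e-04  2.21541533e-01  9.75150508e-01 -9.05452902e-04] 0.9934888131798273 0.022
scene 413.4117405853135 319.27752739012084 202.1245435185061 [-0.05153735  0.          0.          0.          0.        ]
[[ 0.22098015  0.97527159  0.00361893 -0.13217414]
 [ 0.66267501 -0.14742644 -0.73425287 -0.23913122]
 [-0.71556243  0.16465348 -0.67886643  1.42261326]
 [ 0.          0.          0.          1.        ]]
top 446.82964186489255 321.1902557309439 198.82304865592926 [-0.01115825  0.          0.          0.          0.        ]
[[-0.01380908 -0.99985765  0.00969456  0.04859572]
 [-0.99719548  0.01305779 -0.07369304  0.47564078]
 [ 0.07355596 -0.010685   -0.99723385  1.42002523]
 [ 0.          0.          0.          1.        ]]
wrist 283.02543450103326 316.74258756347587 197.41474602137822 [0.00512431 0.         0.         0.         0.        ]
[[ 0.43190821  0.90191327 -0.00278529 -0.67376506]
 [ 0.86165658 -0.41171377  0.29671486 -0.03968661]
 [ 0.26646433 -0.13055355 -0.95496206  0.37956173]
 [ 0.          0.          0.          1.        ]]
```

View pics/top0.png

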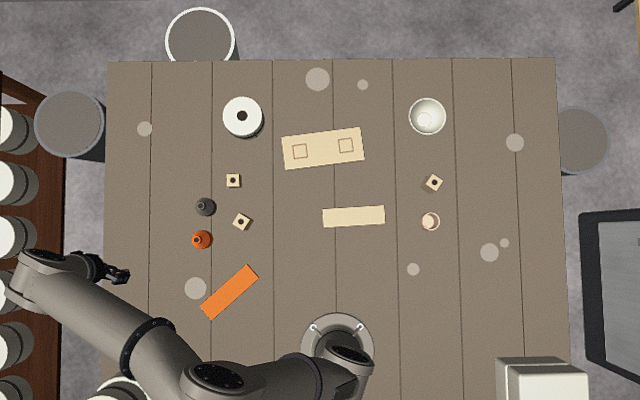

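View pics/scene0.png

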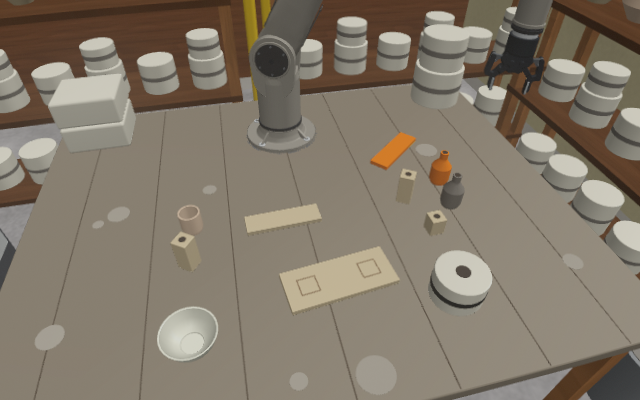

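View pics/wrist0.png

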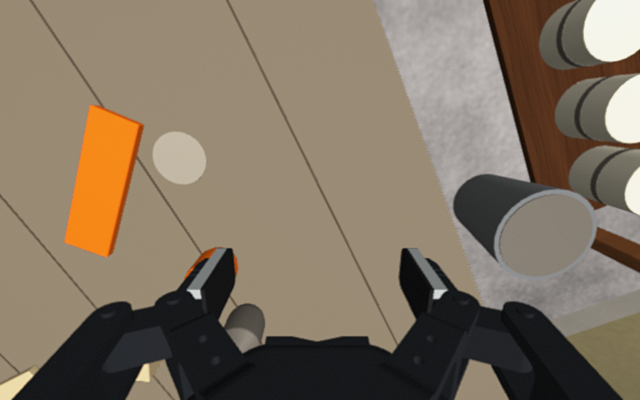

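The top view shows the slab around (323,149), the tall posts at (242,222) and (433,183), and the short post at (233,180). The cup is at (430,221), the strip at (353,216) and the grey bottle at (205,207). I'll enlarge crops to measure these.

```bash
cat > h.py <<'E'
import numpy as np, cv2
from station import bot
def ray(c,uv):
    K=np.array([[c['fx'],0,c['cx']],[0,c['fy'],c['cy']],[0,0,1]])
    p=cv2.undistortPoints(np.array([[uv]],float),K,np.array(c['distortion']))[0,0]
    T=np.array(c['camera_from_world']);R=T[:3,:3];t=T[:3,3]
    return -R.T@t, R.T@np.array([p[0],p[1],1])
def at_z(c,uv,z):
    o,d=ray(c,uv); return o+d*(z-o[2])/d[2]
def proj(c,P):
    K=np.array([[c['fx'],0,c['cx']],[0,c['fy'],c['cy']],[0,0,1]])
    T=np.array(c['camera_from_world'])
    r=cv2.Rodrigues(T[:3,:3])[0]
    return cv2.projectPoints(np.atleast_2d(np.array(P,float)),r,T[:3,3],K,np.array(c['distortion']))[0][:,0]
def crop(im,x0,y0,w,h,s,fn):
    cv2.imwrite(fn,cv2.resize(im[y0:y0+h,x0:x0+w],None,fx=s,fy=s,interpolation=cv2.INTER_CUBIC))
E
python3 - <<'E'
from h import *
t=cv2.imread('pics/top0.png')
crop(t,180,160,80,80,7,'pics/c1.png')
crop(t,270,115,110,60,7,'pics/c2.png')
crop(t,310,160,140,80,5,'pics/c3.png')
E
```

```text
(no output)
```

View pics/c1.png

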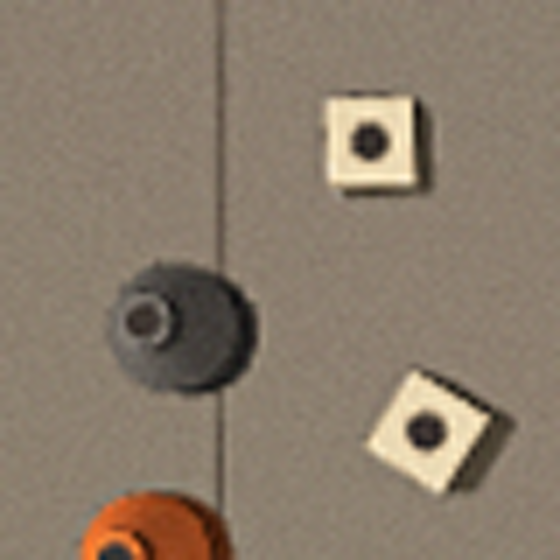

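View pics/c2.png

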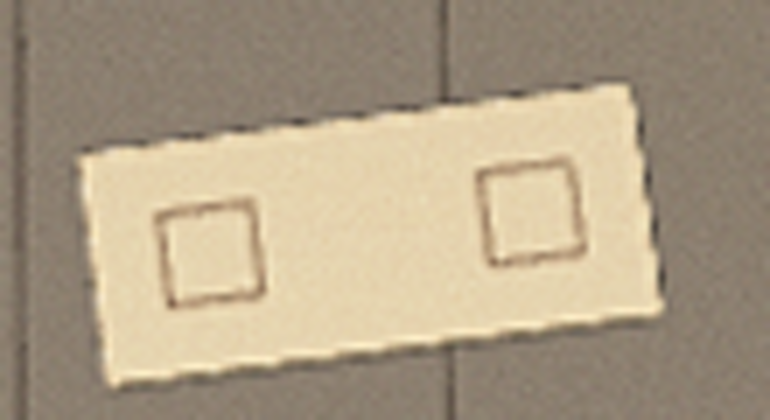

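View pics/c3.png

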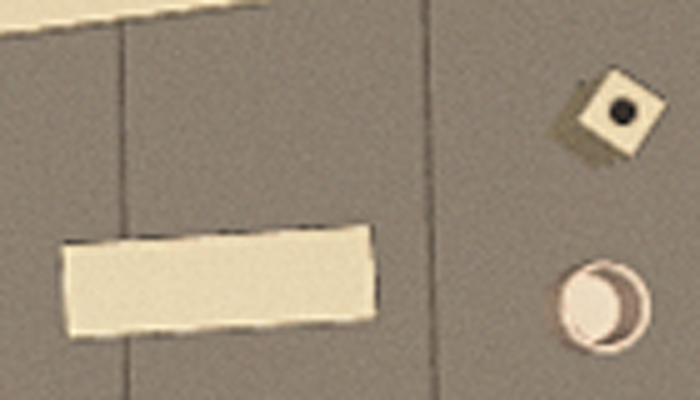

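```bash
cat > m.py <<'E'
from h import *
c=bot.calibration('top')
def f(pts,x0,y0,s,z):
    P=[at_z(c,((u+.5)/s-.5+x0,(v+.5)/s-.5+y0),z)[:2] for u,v in pts]
    return np.array(P)
def rect(n,pts,*a):
    P=f(pts,*a); r=[np.linalg.norm(P[i]-P[(i+1)%4]) for i in range(4)]
    e=P[1]-P[0]+P[2]-P[3]; e2=P[3]-P[0]+P[2]-P[1]
    print(n,'ctr',P.mean(0).round(4),'sides',np.round(r,4),'ang',np.arctan2(e[1],e[0]).round(3),np.arctan2(e2[1],e2[0]).round(3)); return P
rect('postA',[(418,368),(497,415),(440,495),(365,443)],180,160,7,.09)
print('dot',f([(426,431)],180,160,7,.09))
rect('short',[(325,97),(414,95),(417,187),(330,189)],180,160,7,.05)
print('dot',f([(370,141)],180,160,7,.05))
print('bottle neck',f([(145,320)],180,160,7,.105))
rect('slab',[(78,157),(628,83),(663,312),(108,385)],270,115,7,.015)
a=rect('mL',[(158,212),(253,199),(264,295),(172,308)],270,115,7,.015)
b=rect('mR',[(478,171),(569,157),(584,252),(492,266)],270,115,7,.015)
d=b.mean(0)-a.mean(0);print('mid',(a.mean(0)+b.mean(0))/2,np.linalg.norm(d),np.arctan2(d[1],d[0]))
rect('strip',[(63,245),(370,226),(375,318),(70,338)],310,160,5,.014)
rect('postB',[(612,68),(665,103),(633,157),(578,118)],310,160,5,.09)
print('dot',f([(622,111)],310,160,5,.09))
print('cup',f([(604,306),(557,306),(651,306),(604,259),(604,354)],310,160,5,.062))
E
python3 m.py; python3 - <<'E'
from h import *
t=cv2.imread('pics/scene0.png')
crop(t,165,200,120,80,6,'pics/s1.png')
crop(t,390,140,90,100,6,'pics/s2.png')
crop(t,235,200,170,110,4.5,'pics/s3.png')
E
```

```text
postA ctr [0.4064 0.2875] sides [0.0401 0.0423 0.0398 0.0396] ang -2.152 2.519
dot [[0.40611111 0.28927704]]
short ctr [0.5374 0.3205] sides [0.04   0.0417 0.039  0.0417] ang -1.561 -3.098
dot [[0.53782656 0.32118485]]
bottle neck [[0.4550388  0.40746751]]
slab ctr [0.6421 0.036 ] sides [0.2585 0.1089 0.2593 0.1078] ang -1.449 -3.016
mL ctr [0.6337 0.1094] sides [0.0445 0.0453 0.043  0.0455] ang -1.443 -3.024
mR ctr [ 0.6517 -0.039 ] sides [0.0429 0.0452 0.0433 0.0451] ang -1.429 -3.01
mid [0.64270885 0.03518723] 0.1494710379293873 -1.4504043200829784
strip ctr [ 0.4199 -0.0611] sides [0.1985 0.0593 0.1967 0.0599] ang -1.521 -3.096
postB ctr [ 0.5185 -0.3043] sides [0.0389 0.0391 0.0412 0.0377] ang -2.191 2.55
dot [[ 0.51878566 -0.3042968 ]]
cup [[ 0.3998695  -0.29652387]
 [ 0.40027572 -0.26714931]
 [ 0.39946229 -0.32592057]
 [ 0.42915754 -0.29745156]
 [ 0.37004994 -0.29558282]]
```

View pics/s1.png

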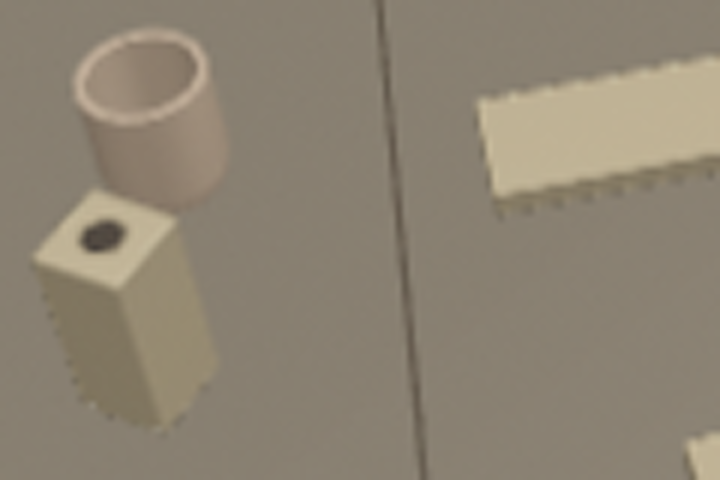

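View pics/s2.png

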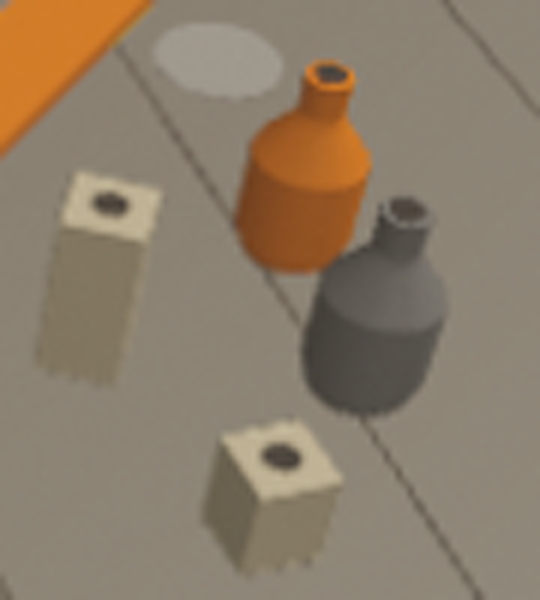

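View pics/s3.png

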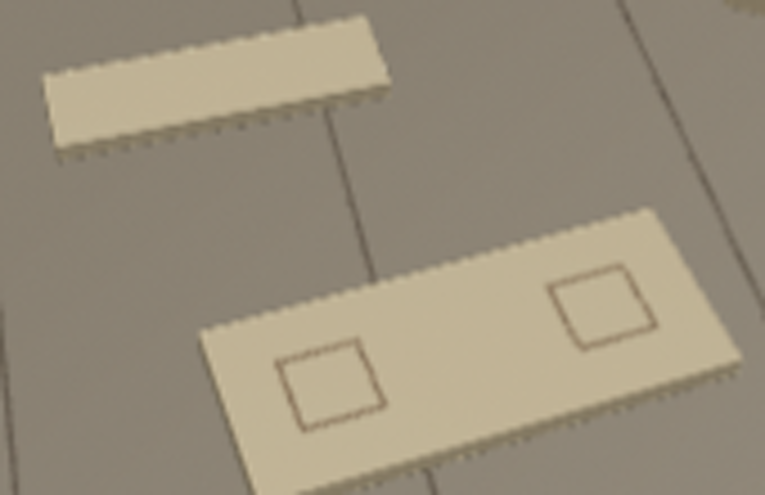

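```bash
cat > m2.py <<'E'
import m
from m import *
print('--scene'); m.c=bot.calibration('scene')
a=rect('mR',[(276,359),(357,339),(385,404),(305,431)],235,200,4.5,.015)
b=rect('mL',[(546,286),(624,264),(656,326),(584,350)],235,200,4.5,.015)
d=b.mean(0)-a.mean(0);print('mid',(a.mean(0)+b.mean(0))/2,np.linalg.norm(d),np.arctan2(d[1],d[0]))
rect('strip',[(43,74),(366,15),(389,85),(58,147)],235,200,4.5,.014)
rect('pB',[(97,189),(178,220),(121,290),(33,260)],165,200,6,.09)
print('dot',f([(102,236)],165,200,6,.09))
print('cup rim L R T B C',f([(74,80),(210,70),(145,28),(135,124),(141,76)],165,200,6,.062))
rect('pA',[(77,171),(161,189),(148,243),(60,225)],390,140,6,.09)
print('dot',f([(110,204)],390,140,6,.09))
print('bottle neck',f([(408,211)],390,140,6,.105))
print('orange neck',f([(330,75)],390,140,6,.105))
E
python3 m2.py | sed -n '/scene/,$p'
```

```text
--scene
mR ctr [ 0.6524 -0.0384] sides [0.0433 0.0429 0.0428 0.0466] ang 1.693 0.125
mL ctr [0.6358 0.1108] sides [0.0454 0.0435 0.0417 0.0452] ang 1.705 0.119
mid [0.64411627 0.03615871] 0.1501089881302913 1.6818855787403266
strip ctr [ 0.4234 -0.0603] sides [0.1985 0.0622 0.1957 0.0614] ang 1.612 0.025
pB ctr [ 0.5217 -0.3033] sides [0.0388 0.038  0.0399 0.04  ] ang 0.947 -0.605
dot [[ 0.51959424 -0.30537059]]
cup rim L R T B C [[ 0.39851349 -0.3251596 ]
 [ 0.40483425 -0.26851253]
 [ 0.37206199 -0.29577991]
 [ 0.4309566  -0.29953831]
 [ 0.40220173 -0.29727421]]
pA ctr [0.4101 0.2889] sides [0.0387 0.0405 0.0394 0.0414] ang 1.018 -0.546
dot [[0.40817753 0.28892212]]
bottle neck [[0.45825983 0.40767472]]
orange neck [[0.35627932 0.41859553]]
```

Emit:
drive_tool:
  increments: "0.0097 -0.0267 0 -0.0103;0.0097 -0.0267 0 -0.0103;0.0097 -0.0267 0 -0.0103;0.0097 -0.0267 0 -0.0103;0.0097 -0.0267 0 -0.0103;0.0097 -0.0267 0 -0.0103;0.0097 -0.0267 0 -0.0103;0.0097 -0.0267 0 -0.0103;0.0097 -0.0267 0 -0.0103;0.0097 -0.0267 0 -0.0103;0.0097 -0.0267 -0.03 -0.0103;0.0097 -0.0267 -0.03 -0.0103"
  grip: 1
  squeeze: 50

```text
t: 1.15
eef_pos: [0.4094, 0.288, 0.1942]
tool_rot: [0.001, 0.282, 0.96, 0.002]
contact_force: [0.4, -1.1, -0.8]
gripper_width: 1.0
```

```bash
cat > w.py <<'E'
import sys
from h import *
o=bot.get_obs(); c=bot.calibration('wrist'); im=bot.read_camera('wrist')[:,:,::-1]
n=sys.argv[1]; cv2.imwrite(f'pics/{n}.png',im); import json
json.dump({k:(np.array(v).tolist()) for k,v in c.items()},open(f'pics/{n}.json','w'))
q=o['tool_rot'];print(o['t'],o['eef_pos'].round(4) if hasattr(o['eef_pos'],'round') else o['eef_pos'],'jaw',np.arctan2(2*(q[2]**2+q[0]**2)-1,2*q[1]*q[2]-2*q[0]*q[3]))
E
python3 w.py w1
```

```text
1.15 [0.4094 0.288  0.1942] jaw 0.9999471500425412
```

View pics/w1.png

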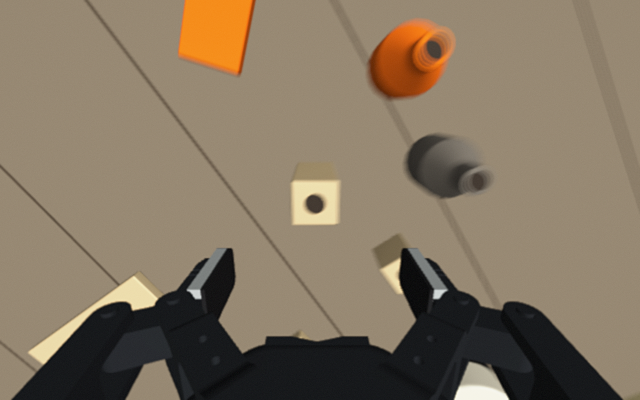

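```bash
cat > wz.py <<'E'
import sys,json
from h import *
c=json.load(open(f'pics/{sys.argv[1]}.json'))
for a in sys.argv[2:]:
    u,v,z=map(float,a.split(',')); print(a,at_z(c,(u,v),z).round(4))
E
python3 wz.py w1 315,204,.09 291,180,.09 340,180,.09 340,224,.09 291,224,.09
```

```text
315,204,.09 [0.4094 0.2867 0.09  ]
291,180,.09 [0.3815 0.2815 0.09  ]
340,180,.09 [0.4031 0.315  0.09  ]
340,224,.09 [0.4361 0.2949 0.09  ]
291,224,.09 [0.4134 0.2597 0.09  ]
```

Emit:
drive_tool:
  increments: "0 0 -0.02 0;0 0 -0.02 0;0 0 -0.02 0;0 0 -0.02 0;0 0 -0.02 0;0 0 -0.02 0;0 0 -0.015 0;0 0 0 0;0 0 0 0"

```text
t: 1.95
eef_pos: [0.4076, 0.288, 0.0579]
tool_rot: [-0.001, 0.281, 0.96, -0.001]
contact_force: [0.4, 0.3, 0.6]
gripper_width: 1.001
```

Emit:
drive_tool:
  increments: "0 0 0 0;0 0 0 0;0 0 0 0;0 0 0 0;0 0 0 0;0 0 0 0;0 0 0 0;0 0 0 0"
  grip: 0

```text
t: 2.62
eef_pos: [0.4085, 0.2888, 0.0593]
tool_rot: [0.0, 0.281, 0.96, 0.001]
contact_force: [0.3, -0.4, 6.8]
gripper_width: 0.466
```

Emit:
drive_tool:
  increments: "0 0 0.02 0;0 0 0.035 0;0 0 0.035 0;0 0 0.03 0;0 0 0 0"

```text
t: 3.03
eef_pos: [0.4106, 0.2903, 0.1838]
tool_rot: [0.002, 0.282, 0.96, 0.004]
contact_force: [1.1, 0.1, -3.3]
gripper_width: 0.463
```

Emit:
drive_tool:
  increments: "0.0227 -0.0178 0 -0.0885;0.0227 -0.0178 0 -0.0885;0.0227 -0.0178 0 -0.0885;0.0227 -0.0178 0 -0.0885;0.0227 -0.0178 0 -0.0885;0.0227 -0.0178 0 -0.0885;0.0227 -0.0178 0 -0.0885;0.0227 -0.0178 0 -0.0885;0.0227 -0.0178 0 -0.0885;0.0227 -0.0178 0 -0.0885;0 0 0 0;0 0 0 0"

```text
t: 4.03
eef_pos: [0.6351, 0.1082, 0.1768]
tool_rot: [0.0, 0.666, 0.746, -0.001]
contact_force: [0.3, 0.7, -3.6]
gripper_width: 0.458
```

```bash
python3 w.py w2
```

```text
4.0333 [0.6351 0.1082 0.1768] jaw 0.11262871224125379
```

View pics/w2.png

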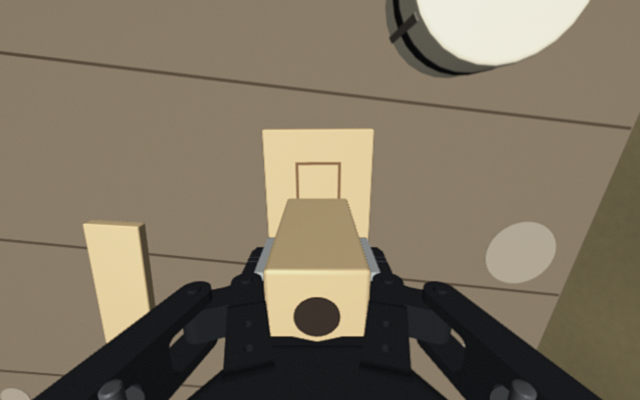

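```bash
python3 wz.py w2 317,317,.2075 287,199,.1175 347,199,.1175 265,269,.2075 369,269,.2075 297,163,.015 340,163,.015 263,129,.015 373,129,.015
```

```text
317,317,.2075 [0.6361 0.1083 0.2075]
287,199,.1175 [0.6141 0.1242 0.1175]
347,199,.1175 [0.6537 0.1287 0.1175]
265,269,.2075 [0.6153 0.1268 0.2075]
369,269,.2075 [0.6523 0.1311 0.2075]
297,163,.015 [0.6131 0.1292 0.015 ]
340,163,.015 [0.656  0.1341 0.015 ]
263,129,.015 [0.5773 0.1586 0.015 ]
373,129,.015 [0.6832 0.1706 0.015 ]
```

Emit:
drive_tool:
  increments: "0 0.001 -0.015 0;0 0 -0.025 0;0 0 -0.025 0;0 0 -0.02 0;0 0 -0.01 0;0 0 -0.003 0;0 0 0 0;0 0 0 0"

```text
t: 4.75
eef_pos: [0.6355, 0.1118, 0.0813]
tool_rot: [0.0, 0.665, 0.747, 0.001]
contact_force: [0.9, 0.7, -3.7]
gripper_width: 0.46
```

Emit:
drive_tool:
  increments: "0 -0.001 -0.004 0;0 0 -0.003 0;0 0 0 0;0 0 0 0"

```text
t: 5.08
eef_pos: [0.6361, 0.1103, 0.0744]
tool_rot: [0.001, 0.665, 0.747, 0.001]
contact_force: [0.4, -0.4, 1.5]
gripper_width: 0.462
```

Contact has begun. Releasing and rising.

Emit:
drive_tool:
  increments: "0 0 -0.001 0;0 0 0 0;0 0 0 0;0 0 0 0;0 0 0 0"
  grip: 1

```text
t: 5.5
eef_pos: [0.635, 0.1104, 0.0723]
tool_rot: [-0.0, 0.665, 0.747, 0.0]
contact_force: [-0.4, 0.7, 0.0]
gripper_width: 0.999
```

Emit:
drive_tool:
  increments: "0 0 0.02 0;0 0 0.035 0;0 0 0.04 0;0 0 0.03 0;-0.01 -0.0415 0 -0.0725;-0.0116 -0.0415 0 -0.0725;-0.0116 -0.0415 0 -0.0725;-0.0116 -0.0415 0 -0.0725;-0.0116 -0.0415 0 -0.0725;-0.0116 -0.0415 0 -0.0725;-0.0116 -0.0415 0 -0.0725;-0.0116 -0.0415 0 -0.0725"

```text
t: 6.5
eef_pos: [0.5459, -0.2127, 0.1976]
tool_rot: [0.0, 0.852, 0.524, 0.0]
contact_force: [0.4, 0.2, 0.0]
gripper_width: 1.0
```

```bash
python3 w.py w3; python3 -c "
from h import *
im=bot.read_camera('top')[:,:,::-1];cv2.imwrite('pics/t3.png',im)"
```

```text
6.5 [ 0.5459 -0.2127  0.1976] jaw -0.46798425178403114
```

View pics/t3.png

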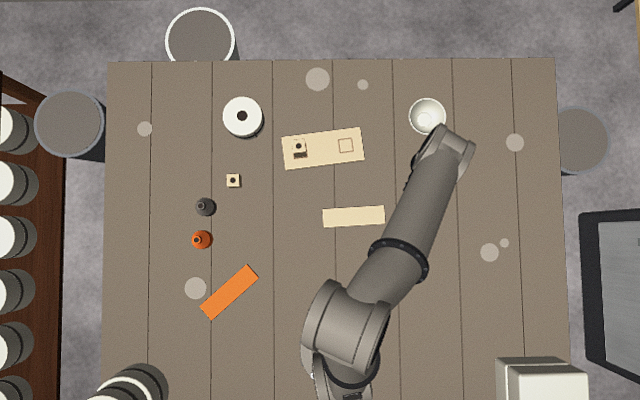

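Emit:
drive_tool:
  increments: "-0.009 -0.031 0 -0.047;-0.009 -0.031 0 -0.047;-0.0085 -0.03 0 -0.048;0 0 -0.02 0;0 0 0 0;0 0 0 0"

```text
t: 7.1
eef_pos: [0.5197, -0.3026, 0.1766]
tool_rot: [-0.001, 0.886, 0.464, -0.001]
contact_force: [-0.2, 0.1, 0.3]
gripper_width: 0.999
```

```bash
python3 w.py w4
```

```text
7.1 [ 0.5197 -0.3026  0.1766] jaw -0.6066991504640789
```

View pics/w4.png

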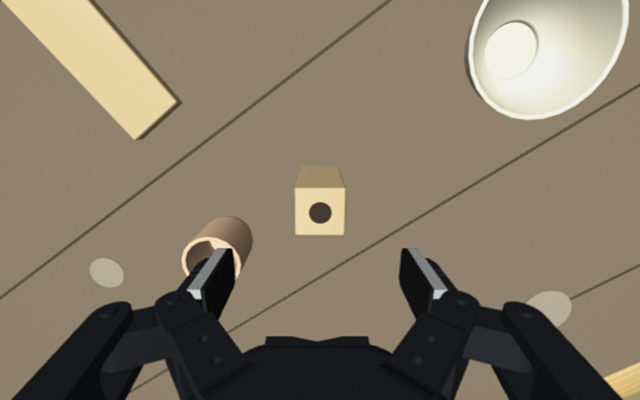

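```bash
python3 wz.py w4 320,212,.09 295,188,.09 345,188,.09 345,235,.09 295,235,.09
```

```text
320,212,.09 [ 0.5223 -0.3048  0.09  ]
295,188,.09 [ 0.5177 -0.2781  0.09  ]
345,188,.09 [ 0.5488 -0.2996  0.09  ]
345,235,.09 [ 0.5276 -0.3322  0.09  ]
295,235,.09 [ 0.4948 -0.3095  0.09  ]
```

Emit:
drive_tool:
  increments: "0.001 -0.001 -0.02 0;0 0 -0.02 0;0 0 -0.02 0;0 0 -0.02 0;0 0 -0.02 0;0 0 -0.018 0;0 0 0 0;0 0 0 0"

```text
t: 7.82
eef_pos: [0.5218, -0.303, 0.0595]
tool_rot: [-0.0, 0.886, 0.464, -0.0]
contact_force: [-0.0, -0.1, 0.1]
gripper_width: 0.998
```

Emit:
drive_tool:
  increments: "0 0 0 0;0 0 0 0;0 0 0 0;0 0 0 0;0 0 0 0;0 0 0 0;0 0 0 0;0 0 0 0"
  grip: 0

```text
t: 8.48
eef_pos: [0.5219, -0.3043, 0.0604]
tool_rot: [0.0, 0.886, 0.464, 0.001]
contact_force: [-0.5, 0.8, 6.5]
gripper_width: 0.46
```

Emit:
drive_tool:
  increments: "0 0 0.02 0;0 0 0.035 0;0 0 0.035 0;0 0 0.03 0;0.0131 0.0265 0 0.0725;0.0131 0.0265 0 0.0725;0.0131 0.0265 0 0.0725;0.0131 0.0265 0 0.0725;0.0131 0.0265 0 0.0725;0.0131 0.0265 0 0.0725;0.0131 0.0265 0 0.0725;0.0131 0.0265 0 0.0725"

```text
t: 9.48
eef_pos: [0.6261, -0.0905, 0.1791]
tool_rot: [-0.0, 0.715, 0.699, -0.0]
contact_force: [1.4, -0.8, -2.4]
gripper_width: 0.46
```

Emit:
drive_tool:
  increments: "0.0131 0.0265 0 0.0725;0.0131 0.0265 0 0.0725;0 0 0 0;0 0 0 0;0 0 0 0"

```text
t: 9.9
eef_pos: [0.6519, -0.0392, 0.1789]
tool_rot: [-0.0, 0.664, 0.748, -0.001]
contact_force: [0.1, -0.3, -1.9]
gripper_width: 0.464
```

```bash
python3 w.py w5
```

```text
9.9 [ 0.6519 -0.0392  0.1789] jaw 0.11862741911622911
```

View pics/w5.png

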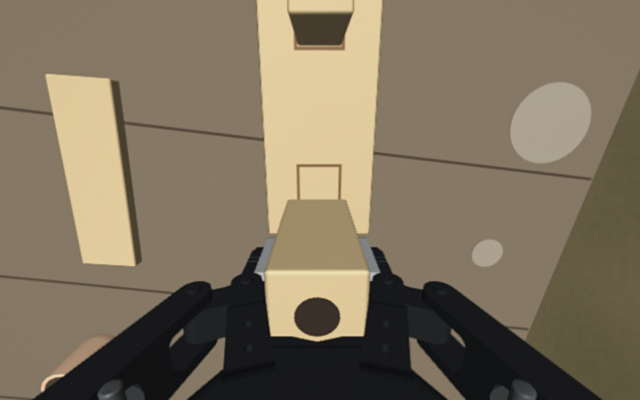

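```bash
python3 wz.py w5 317,317,.2085 287,200,.1185 347,200,.1185 298,165.5,.015 341,165.5,.015 294.5,48,.015 345,48,.015 299.5,45,.015 338,45,.015
```

```text
317,317,.2085 [ 0.653  -0.04    0.2085]
287,200,.1185 [ 0.6307 -0.0244  0.1185]
347,200,.1185 [ 0.6706 -0.0196  0.1185]
298,165.5,.015 [ 0.631 -0.021  0.015]
341,165.5,.015 [ 0.6743 -0.0158  0.015 ]
294.5,48,.015 [0.6173 0.0852 0.015 ]
345,48,.015 [0.6624 0.0906 0.015 ]
299.5,45,.015 [0.6215 0.0881 0.015 ]
338,45,.015 [0.6558 0.0922 0.015 ]
```

Emit:
drive_tool:
  increments: "0.002 0.0005 -0.015 0;0 0 -0.025 0;0 0 -0.025 0;0 0 -0.02 0;0 0 -0.01 0;0 0 -0.004 0;0 0 -0.003 0;0 0 0 0;0 0 0 0"

```text
t: 10.7
eef_pos: [0.6551, -0.0388, 0.0783]
tool_rot: [0.001, 0.664, 0.748, 0.001]
contact_force: [0.3, -0.0, -3.2]
gripper_width: 0.459
```

Emit:
drive_tool:
  increments: "0 -0.001 -0.002 0;0 0 -0.002 0;0 0 0 0;0 0 0 0"

```text
t: 11.03
eef_pos: [0.6554, -0.0399, 0.0755]
tool_rot: [0.001, 0.664, 0.748, 0.001]
contact_force: [-2.4, 0.3, 6.8]
gripper_width: 0.466
```

Emit:
drive_tool:
  increments: "0 0 0 0;0 0 0 0;0 0 0 0;0 0 0 0;0 0 0 0"
  grip: 1

```text
t: 11.45
eef_pos: [0.6543, -0.0395, 0.0733]
tool_rot: [0.0, 0.664, 0.748, 0.0]
contact_force: [0.1, 0.4, -0.8]
gripper_width: 1.004
```

Emit:
drive_tool:
  increments: "0 0 0.02 0;0 0 0.035 0;0 0 0.04 0;0 0 0.02 0;-0.0254 -0.0257 0 -0.0515;-0.0254 -0.0257 0 -0.0515;-0.0254 -0.0257 0 -0.0515;-0.0254 -0.0257 0 -0.0515;-0.0254 -0.0257 0 -0.0515;-0.0254 -0.0257 0 -0.0515;-0.0254 -0.0257 0 -0.0515;-0.0254 -0.0257 0 -0.0515"

```text
t: 12.45
eef_pos: [0.4497, -0.2462, 0.1884]
tool_rot: [0.0, 0.804, 0.595, 0.0]
contact_force: [0.4, -0.8, 0.4]
gripper_width: 1.0
```

Emit:
drive_tool:
  increments: "-0.0254 -0.0257 0 -0.0515;-0.0254 -0.0257 -0.02 -0.0515;0 0 -0.02 0;0 0 0 0;0 0 0 0"

```text
t: 12.87
eef_pos: [0.4, -0.2962, 0.148]
tool_rot: [-0.001, 0.833, 0.554, -0.0]
contact_force: [0.5, -0.4, 0.2]
gripper_width: 0.999
```

```bash
python3 w.py w6
```

```text
12.8667 [ 0.4    -0.2962  0.148 ] jaw -0.3967097699315765
```

View pics/w6.png

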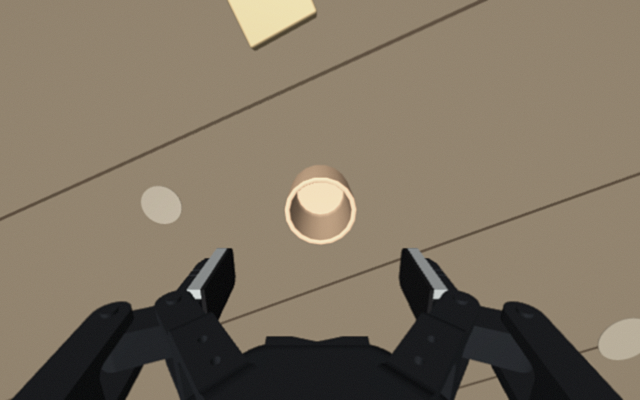

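```bash
python3 wz.py w6 320.5,210.5,.062 286,210,.062 355,210,.062 320,178,.062 320,243,.062
```

```text
320.5,210.5,.062 [ 0.4038 -0.2967  0.062 ]
286,210,.062 [ 0.3793 -0.286   0.062 ]
355,210,.062 [ 0.4285 -0.3066  0.062 ]
320,178,.062 [ 0.4133 -0.2727  0.062 ]
320,243,.062 [ 0.3928 -0.3221  0.062 ]
```

Emit:
drive_tool:
  increments: "0.001 -0.001 -0.02 0;0 0 -0.02 0;0 0 -0.02 0;0 0 -0.02 0;0 0 -0.017 0;0 0 0 0;0 0 0 0"

```text
t: 13.5
eef_pos: [0.4025, -0.2969, 0.0517]
tool_rot: [-0.0, 0.832, 0.555, 0.0]
contact_force: [0.1, 0.2, -0.5]
gripper_width: 1.0
```

Emit:
drive_tool:
  increments: "0 0 0 0;0 0 0 0;0 0 0 0;0 0 0 0;0 0 0 0;0 0 0 0;0 0 0 0;0 0 0 0"
  grip: 0
  squeeze: 30

```text
t: 14.17
eef_pos: [0.4024, -0.2978, 0.0529]
tool_rot: [0.001, 0.832, 0.554, 0.001]
contact_force: [-0.6, 1.3, 8.1]
gripper_width: 0.655
```

Emit:
drive_tool:
  increments: "0 0 0.02 0;0 0 0.035 0;0 0 0.04 0;0 0 0.04 0;0.0243 0.0333 0 0.0515;0.0243 0.0333 0 0.0515;0.0243 0.0333 0 0.0515;0.0243 0.0333 0 0.0515;0.0243 0.0333 0 0.0515;0.0243 0.0333 0 0.0515;0.0243 0.0333 0 0.0515;0.0243 0.0333 0 0.0515"

```text
t: 15.17
eef_pos: [0.5965, -0.0291, 0.1872]
tool_rot: [0.0, 0.701, 0.713, 0.0]
contact_force: [0.1, -0.8, -1.3]
gripper_width: 0.653
```

Emit:
drive_tool:
  increments: "0.0243 0.0333 0 0.0515;0.0243 0.0333 0 0.0515;0 0 0 0;0 0 0 0;0 0 0 0"

```text
t: 15.58
eef_pos: [0.6438, 0.0349, 0.1865]
tool_rot: [0.0, 0.664, 0.748, -0.0]
contact_force: [-0.2, -1.3, -1.0]
gripper_width: 0.652
```

```bash
python3 w.py w7
```

```text
15.5833 [0.6438 0.0349 0.1865] jaw 0.11809020082318421
```

View pics/w7.png

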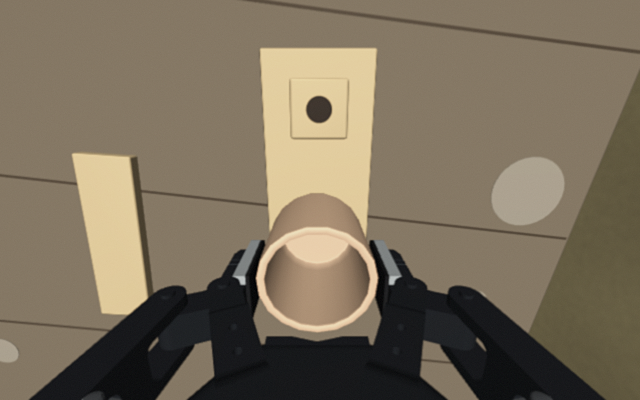

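```bash
python3 wz.py w7 317.5,279,.1956 318,330,.1956 318,227,.1956 319,109,.105 291,78,.105 348,78,.105 348,138,.105 291,138,.105 260,48,.015 376,48,.015
```

```text
317.5,279,.1956 [0.6447 0.0373 0.1956]
318,330,.1956 [0.6483 0.0094 0.1956]
318,227,.1956 [0.6419 0.0625 0.1956]
319,109,.105 [0.6371 0.1099 0.105 ]
291,78,.105 [0.6165 0.1271 0.105 ]
348,78,.105 [0.6537 0.1315 0.105 ]
348,138,.105 [0.6596 0.0931 0.105 ]
291,138,.105 [0.62   0.0884 0.105 ]
260,48,.015 [0.577  0.1569 0.015 ]
376,48,.015 [0.6835 0.1695 0.015 ]
```

Emit:
drive_tool:
  increments: "0 -0.001 -0.02 0;0 0 -0.025 0;0 0 -0.025 0;0 0 -0.02 0;0 0 -0.015 0;0 0 -0.006 0;0 0 -0.004 0;0 0 0 0;0 0 0 0"

```text
t: 16.38
eef_pos: [0.6448, 0.0338, 0.0724]
tool_rot: [0.001, 0.664, 0.747, 0.0]
contact_force: [0.5, -0.2, -1.5]
gripper_width: 0.653
```

Emit:
drive_tool:
  increments: "0 0 -0.002 0;0 0 -0.002 0;0 0 0 0;0 0 0 0"

```text
t: 16.72
eef_pos: [0.6449, 0.0345, 0.068]
tool_rot: [0.001, 0.664, 0.748, 0.001]
contact_force: [-0.7, 0.5, 2.5]
gripper_width: 0.658
```

Emit:
drive_tool:
  increments: "0 0 0 0;0 0 0 0;0 0 0 0;0 0 0 0"
  grip: 1

```text
t: 17.05
eef_pos: [0.6442, 0.0345, 0.0673]
tool_rot: [-0.0, 0.664, 0.748, -0.0]
contact_force: [-0.5, 0.4, 0.2]
gripper_width: 1.002
```

Emit:
drive_tool:
  increments: "0 0 0.02 0;0 0 0.035 0;0 0 0.035 0;0 0 0.03 0;-0.0319 -0.0136 0 -0.011;-0.0319 -0.0136 0 -0.011;-0.0319 -0.0136 0 -0.011;-0.0319 -0.0136 0 -0.011;-0.0319 -0.0136 0 -0.011;-0.0319 -0.0136 0 -0.011;-0.0319 -0.0136 -0.02 -0.011;0 0 -0.02 0"

```text
t: 18.05
eef_pos: [0.4147, -0.0631, 0.147]
tool_rot: [-0.002, 0.694, 0.72, -0.0]
contact_force: [-1.2, -0.5, -0.1]
gripper_width: 0.998
```

Emit:
drive_tool:
  increments: "0 0 0 0;0 0 0 0"

```text
t: 18.22
eef_pos: [0.421, -0.0607, 0.1474]
tool_rot: [-0.0, 0.692, 0.721, -0.0]
contact_force: [0.2, 0.4, 1.1]
gripper_width: 1.0
```

```bash
python3 w.py w8; python3 -c "
from h import *
for n in ('top','scene'): cv2.imwrite(f'pics/{n}8.png',bot.read_camera(n)[:,:,::-1])"
```

```text
18.2167 [ 0.421  -0.0607  0.1474] jaw 0.0410880512945306
```

View pics/w8.png

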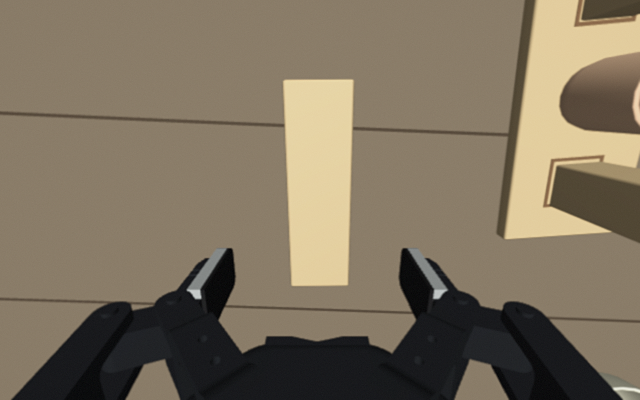

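View pics/scene8.png

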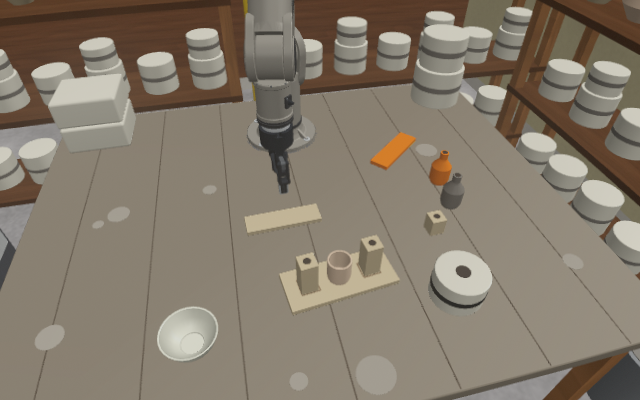

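View pics/top8.png

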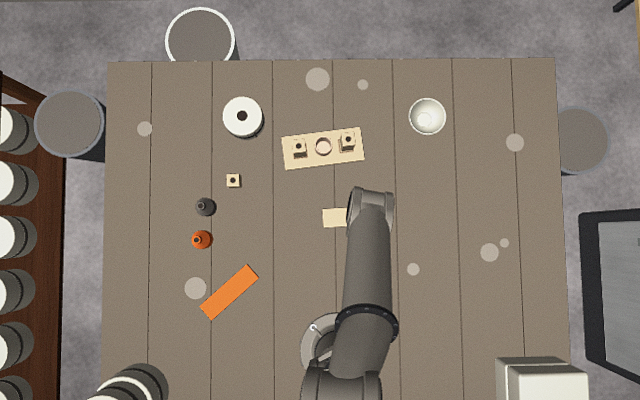

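```bash
python3 wz.py w8 284,80.5,.014 353,80,.014 348,285.5,.014 292,286,.014; python3 - <<'E'
from h import *
t=cv2.imread('pics/top8.png');crop(t,275,115,100,60,8,'pics/c8.png')
E
```

```text
284,80.5,.014 [0.3904 0.036  0.014 ]
353,80,.014 [0.4476 0.0388 0.014 ]
348,285.5,.014 [ 0.4581 -0.1587  0.014 ]
292,286,.014 [ 0.4001 -0.1617  0.014 ]
```

View pics/c8.png

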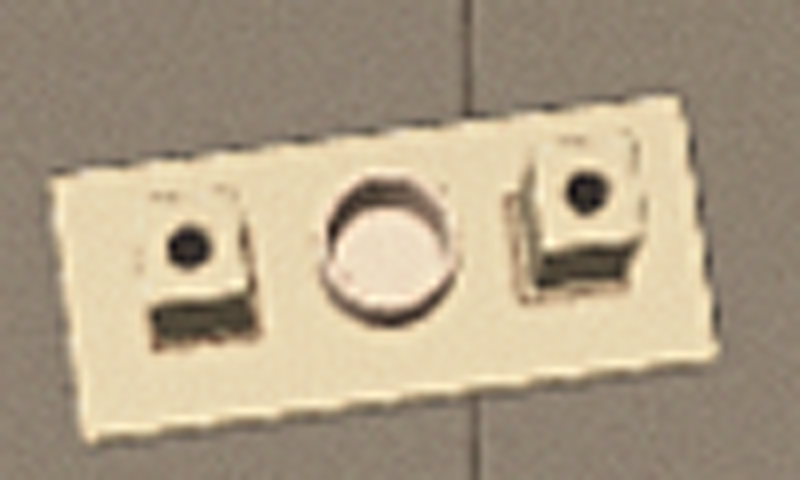

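```bash
python3 - <<'E' | tail -4
from m import *
print(f([(189,246),(586,191)],275,115,8,.105), f([(389,251)],275,115,8,.077))
P=rect('slab',[(52,177),(681,95),(718,353),(88,440)],275,115,8,.015)
E
```

```text
[ 0.37004994 -0.29558282]]
[[ 0.63412182  0.11093862]
 [ 0.65355961 -0.04069402]] [[0.63670799 0.03434205]]
slab ctr [0.6427 0.0349] sides [0.2586 0.1073 0.2578 0.1088] ang -1.448 -3.018
```

```bash
python3 - <<'E'
from h import *
im=cv2.imread('pics/w8.png'); crop(im,170,230,300,90,2.6,'pics/c9.png')
import json
c=json.load(open('pics/w8.json'))
for uv in [(232,250),(402,250)]:
    o,d=ray(c,uv); print(o,o+d*.1415)
E
```

```text
[0.41898572 0.01470987 0.26718555] [ 0.37921566 -0.05427331  0.14004414]
[0.41898572 0.01470987 0.26718555] [ 0.46408126 -0.05076732  0.13988187]
```

View pics/c9.png

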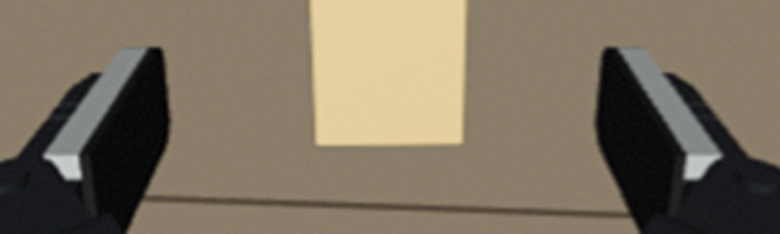

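Emit:
drive_tool:
  increments: "0.001 0 -0.02 0.005;0.001 0 -0.02 0.005;0 0 -0.02 0;0 0 -0.02 0;0 0 -0.02 0;0 0 -0.015 0;0 0 -0.008 0;0 0 -0.005 0;0 0 0 0;0 0 0 0;0 0 0 0"

```text
t: 19.28
eef_pos: [0.4238, -0.0607, 0.0201]
tool_rot: [0.001, 0.689, 0.725, 0.001]
contact_force: [-0.4, -0.1, -0.3]
gripper_width: 1.001
```

```bash
python3 w.py w9;  python3 -c "
from h import *
for n in ('scene',):
  im=bot.read_camera(n)[:,:,::-1]; crop(im,220,150,140,100,5,'pics/s9.png')"
```

```text
19.2833 [ 0.4238 -0.0607  0.0201] jaw 0.05141127424034073
```

View pics/w9.png

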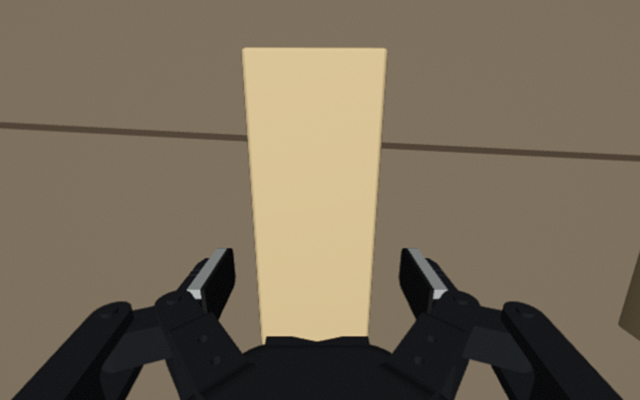

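View pics/s9.png

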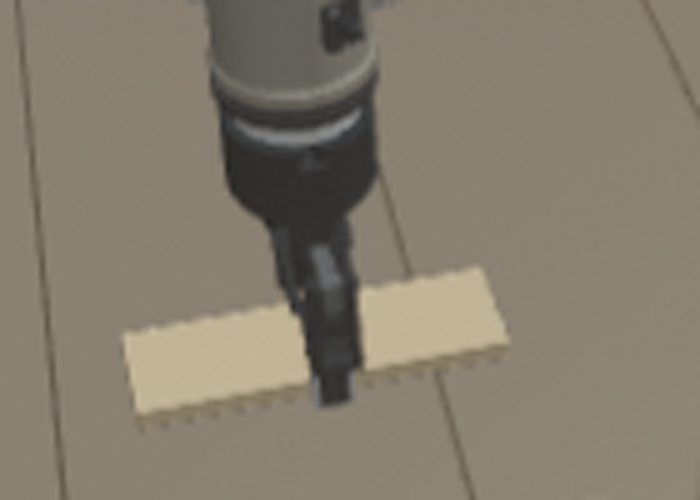

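Emit:
drive_tool:
  increments: "0 0 0 0;0 0 0 0;0 0 0 0;0 0 0 0;0 0 0 0;0 0 0 0;0 0 0 0"
  grip: 0
  squeeze: 60

```text
t: 19.97
eef_pos: [0.4232, -0.0607, 0.02]
tool_rot: [0.0, 0.689, 0.725, 0.0]
contact_force: [-1.2, 0.6, 11.1]
gripper_width: 0.683
```

Emit:
drive_tool:
  increments: "0 0 0.01 0;0 0 0.01 0;0 0 0.02 0;0 0 0 0;0 0 0 0"

```text
t: 20.38
eef_pos: [0.4237, -0.0606, 0.0603]
tool_rot: [0.001, 0.689, 0.725, 0.001]
contact_force: [0.3, 0.2, -4.3]
gripper_width: 0.681
```

```bash
python3 w.py w10;  python3 -c "
from h import *
for n in ('scene',):
  im=bot.read_camera(n)[:,:,::-1]; crop(im,220,130,140,100,5,'pics/s10.png')"
```

```text
20.3833 [ 0.4237 -0.0606  0.0603] jaw 0.051862725479506905
```

View pics/w10.png

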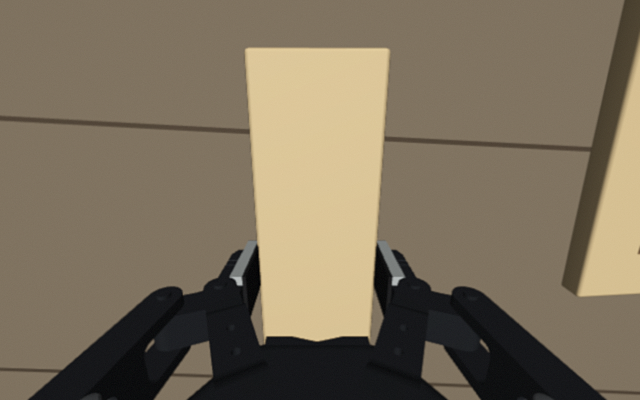

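View pics/s10.png

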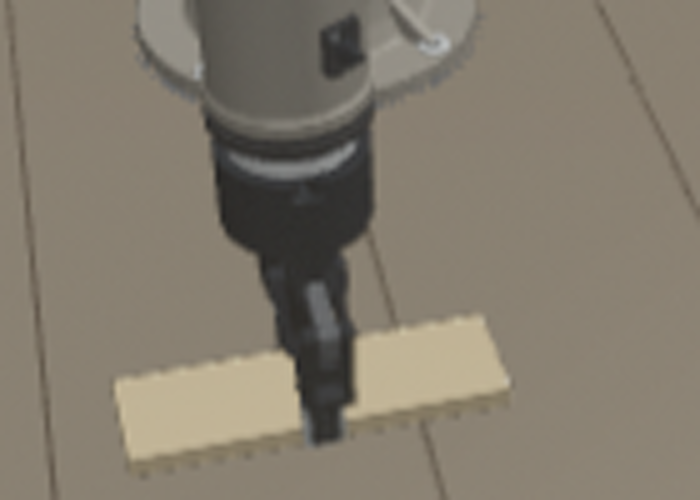

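```bash
python3 wz.py w10 246,48.5,.0543 388.5,48.5,.0543
```

```text
246,48.5,.0543 [0.3912 0.0363 0.0543]
388.5,48.5,.0543 [0.4481 0.0393 0.0543]
```

Emit:
drive_tool:
  increments: "0 0 0.02 0;0 0 0.03 0;0 0 0.03 0;0 0 0.03 0;0.0221 0.0096 0 0.0068;0.0221 0.0096 0 0.0068;0.0221 0.0096 0 0.0068;0.0221 0.0096 0 0.0068;0.0221 0.0096 0 0.0068;0.0221 0.0096 0 0.0068;0.0221 0.0096 0 0.0068;0.0221 0.0096 0 0.0068"

```text
t: 21.48
eef_pos: [0.5998, 0.0166, 0.1676]
tool_rot: [-0.001, 0.669, 0.744, -0.001]
contact_force: [0.6, 0.0, -4.1]
gripper_width: 0.685
```

Emit:
drive_tool:
  increments: "0.0221 0.0096 0 0.0068;0.0221 0.0096 0 0.0068;0 0 0 0;0 0 0 0;0 0 0 0"

```text
t: 21.9
eef_pos: [0.6426, 0.0347, 0.1678]
tool_rot: [-0.001, 0.664, 0.748, -0.001]
contact_force: [-1.0, -0.3, -3.0]
gripper_width: 0.679
```

```bash
python3 w.py w11;  python3 -c "
from h import *
for n in ('scene','top'):
  im=bot.read_camera(n)[:,:,::-1]; cv2.imwrite(f'pics/{n}11.png',im)
  if n=='scene': crop(im,270,190,150,120,5,'pics/s11.png')"
```

```text
21.9 [0.6426 0.0347 0.1678] jaw 0.1189151691300596
```

View pics/w11.png

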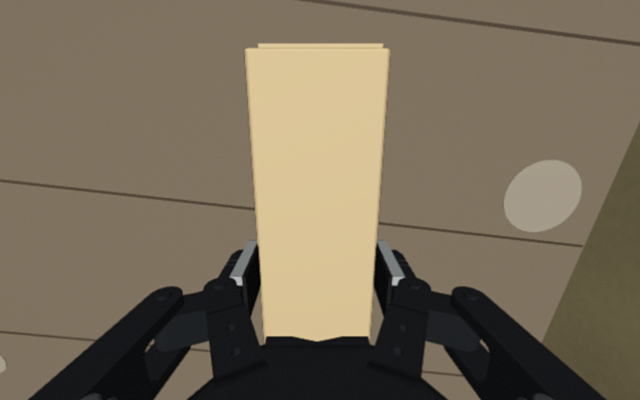

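View pics/s11.png

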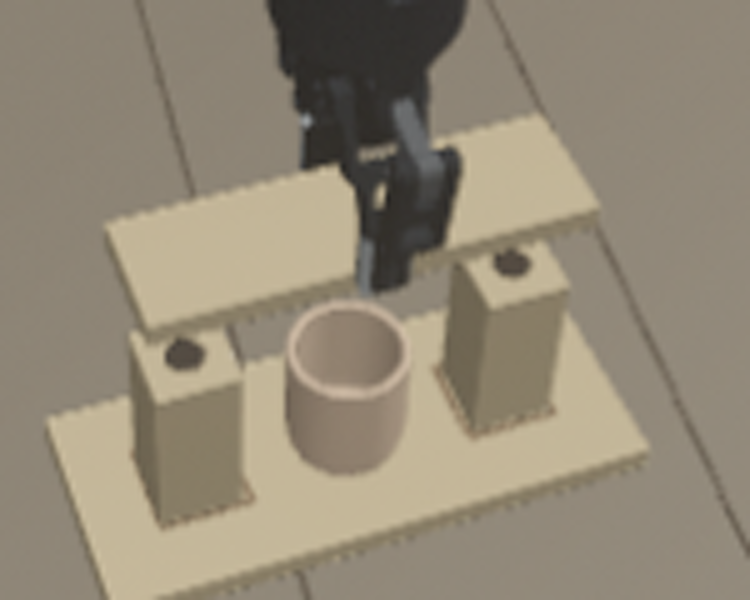

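Emit:
drive_tool:
  increments: "0.0005 0.0015 -0.012 0;0 0 -0.012 0;0 0 -0.008 0;0 0 -0.005 0;0 0 -0.002 0;0 0 0 0;0 0 0 0"

```text
t: 22.63
eef_pos: [0.6446, 0.0366, 0.1304]
tool_rot: [0.0, 0.664, 0.748, 0.0]
contact_force: [0.6, -0.5, -4.3]
gripper_width: 0.68
```

Emit:
drive_tool:
  increments: "0 0 -0.0015 0;0 0 -0.0015 0;0 0 0 0;0 0 0 0"

```text
t: 22.97
eef_pos: [0.6445, 0.0368, 0.1274]
tool_rot: [0.0, 0.664, 0.748, 0.0]
contact_force: [-0.5, -0.6, -3.2]
gripper_width: 0.679
```

Emit:
drive_tool:
  increments: "0 0 -0.0015 0;0 0 -0.001 0;0 0 0 0;0 0 0 0"

```text
t: 23.3
eef_pos: [0.6447, 0.0368, 0.1252]
tool_rot: [0.0, 0.664, 0.748, 0.0]
contact_force: [-0.9, 0.4, 1.4]
gripper_width: 0.681
```

Emit:
drive_tool:
  increments: "0 0 -0.0005 0;0 0 0 0;0 0 0 0;0 0 0 0;0 0 0 0"
  grip: 1

```text
t: 23.72
eef_pos: [0.6446, 0.0367, 0.1244]
tool_rot: [0.0, 0.664, 0.748, 0.0]
contact_force: [-0.7, -0.2, -0.7]
gripper_width: 1.006
```

Emit:
drive_tool:
  increments: "0 0 0.01 0;0 0 0.03 0;0 0 0.04 0;-0.005 0.03 0.035 0.05;-0.018 0.035 0 0.08;-0.018 0.035 0 0.08;-0.018 0.035 0 0.08;-0.018 0.035 0 0.08;-0.018 0.035 0 0.08;-0.018 0.035 0 0.08;-0.018 0.035 0 0.08;-0.018 0.035 0 0.08"

```text
t: 24.72
eef_pos: [0.4951, 0.3452, 0.2369]
tool_rot: [0.0, 0.37, 0.929, 0.001]
contact_force: [0.4, -0.3, 0.0]
gripper_width: 0.995
```

```bash
python3 w.py w12;  python3 -c "
from h import *
for n in ('scene','top'):
  im=bot.read_camera(n)[:,:,::-1]; cv2.imwrite(f'pics/{n}12.png',im)
  if n=='scene': crop(im,270,190,150,120,5,'pics/s12.png')
  else: crop(im,275,115,100,60,8,'pics/c12.png')"
```

```text
24.7167 [0.4951 0.3452 0.2369] jaw 0.8129228983215724
```

View pics/w12.png

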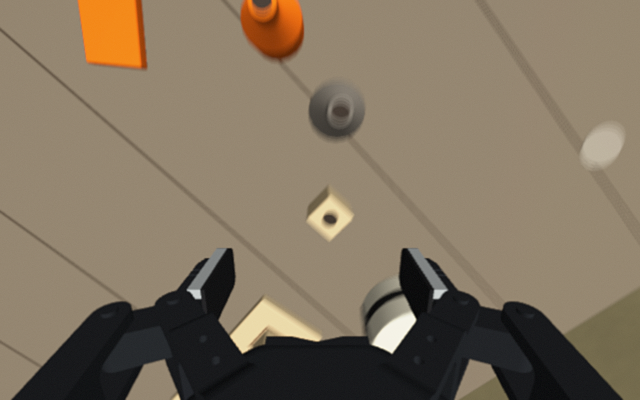

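View pics/s12.png

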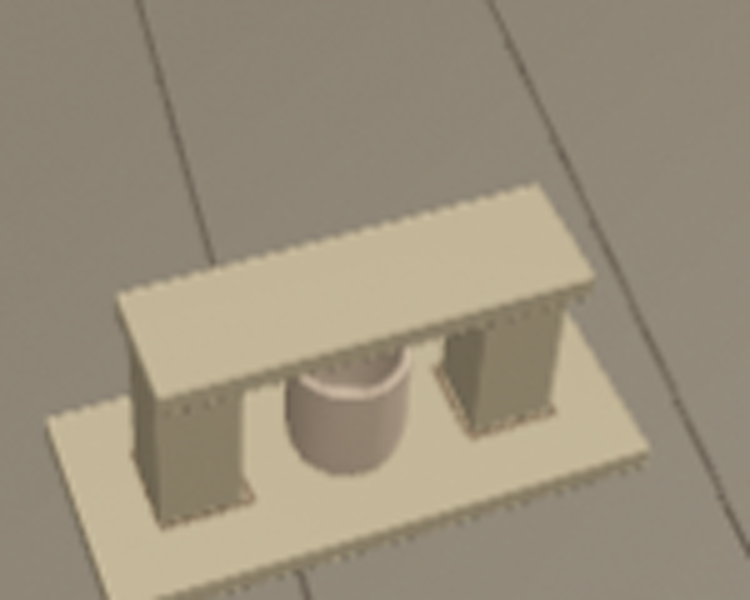

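View pics/c12.png

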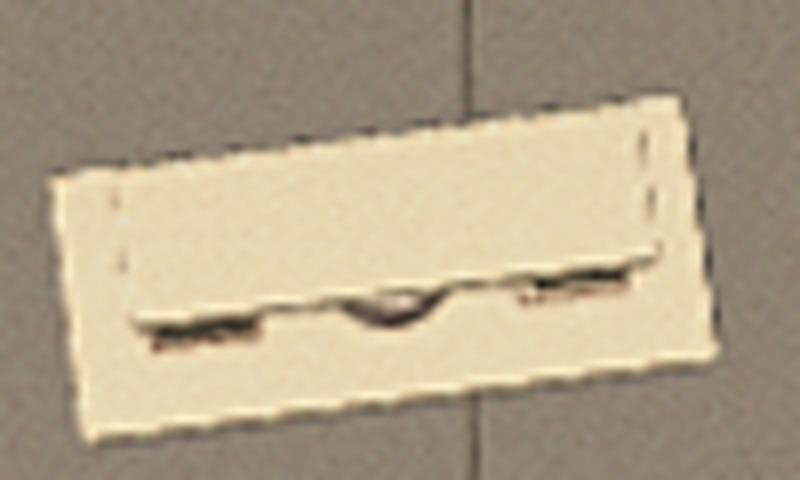

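```bash
python3 - <<'E' | tail -3
from m import *
import m
m.c=bot.calibration('scene')
rect('strip',[(118,296),(537,184),(595,279),(162,399)],270,190,5,.119)
rect('stripZ',[(118,296),(537,184),(595,279),(162,399)],270,190,5,.115)
m.c=bot.calibration('top'); 
print(f([(136,322),(657,257)],275,115,8,.119))
E
python3 wz.py w12 340,112,.105
```

```text
stripZ ctr [0.6427 0.0381] sides [0.1986 0.0603 0.197  0.0591] ang 1.69 0.119
[[ 0.6026938   0.1305947 ]
 [ 0.62508497 -0.06600718]]
340,112,.105 [0.456  0.4096 0.105 ]
```

Emit:
drive_tool:
  increments: "-0.013 0.0205 0 0;-0.013 0.0205 0 0;-0.013 0.0205 -0.02 0;0 0 -0.03 0;0 0 -0.02 0;0 0 0 0;0 0 0 0;0 0 0 0"

```text
t: 25.53
eef_pos: [0.4586, 0.4047, 0.1674]
tool_rot: [0.001, 0.373, 0.928, 0.001]
contact_force: [0.3, -0.1, 0.1]
gripper_width: 0.999
```

```bash
python3 w.py w13
```

```text
25.5333 [0.4586 0.4047 0.1674] jaw 0.8072243024303835
```

View pics/w13.png

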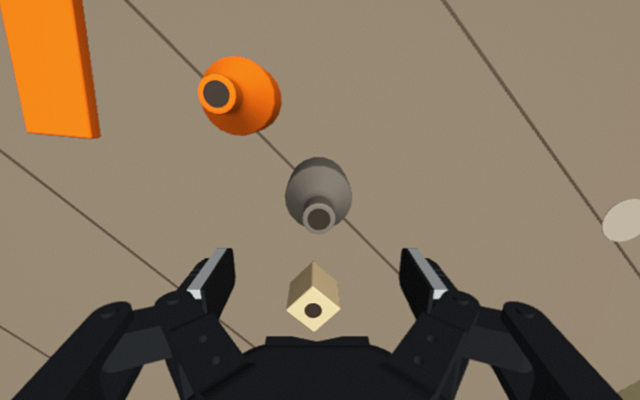

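```bash
python3 wz.py w13 318.5,219,.105 313,310,.05
```

```text
318.5,219,.105 [0.4577 0.4075 0.105 ]
313,310,.05 [0.5407 0.3213 0.05  ]
```

Emit:
drive_tool:
  increments: "-0.0005 0.002 -0.015 0;0 0 -0.015 0;0 0 -0.015 0;0 0 -0.01 0;0 0 -0.005 0;0 0 0 0;0 0 0 0"

```text
t: 26.17
eef_pos: [0.457, 0.4074, 0.1065]
tool_rot: [0.0, 0.372, 0.928, 0.0]
contact_force: [0.5, -0.1, -0.3]
gripper_width: 0.999
```

Emit:
drive_tool:
  increments: "0 0 0 0;0 0 0 0;0 0 0 0;0 0 0 0;0 0 0 0;0 0 0 0;0 0 0 0;0 0 0 0;0 0 0 0"
  grip: 0
  squeeze: 40

```text
t: 26.92
eef_pos: [0.4568, 0.4075, 0.1061]
tool_rot: [0.0, 0.372, 0.928, 0.0]
contact_force: [-0.6, -0.2, 3.2]
gripper_width: 0.256
```

Emit:
drive_tool:
  increments: "0 0 0.01 0;0 0 0.02 0;0 0 0.02 0;0 0 0 0;0 0 0 0;0 0 0 0"

```text
t: 27.42
eef_pos: [0.4558, 0.4067, 0.155]
tool_rot: [-0.0, 0.372, 0.928, -0.001]
contact_force: [-0.2, 0.6, -2.2]
gripper_width: 0.255
```

```bash
python3 w.py w14;python3 -c "
from h import *
for n in ('scene',):
  im=bot.read_camera(n)[:,:,::-1]; crop(im,390,100,120,120,5,'pics/s14.png')"
```

```text
27.4167 [0.4558 0.4067 0.155 ] jaw 0.8095183846753107
```

View pics/w14.png

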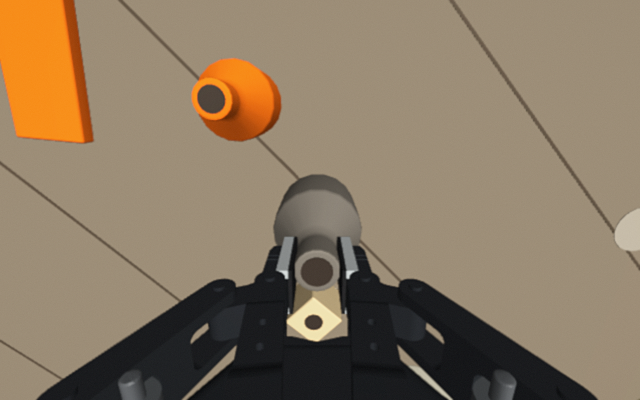

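View pics/s14.png

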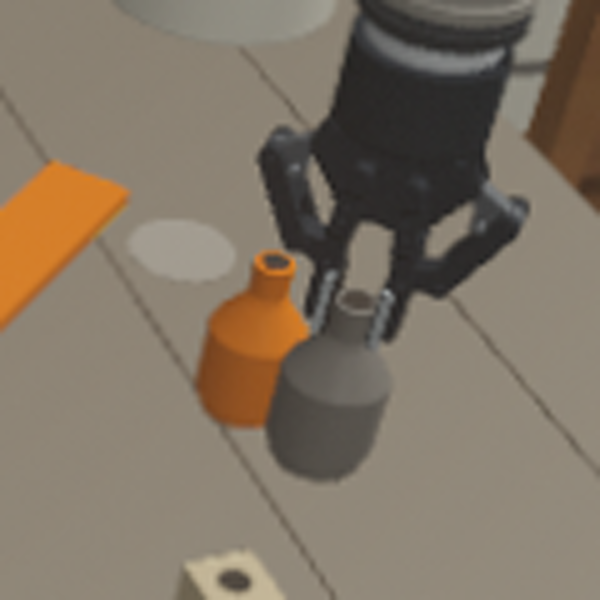

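```bash
python3 wz.py w14 316.5,270,.154
```

```text
316.5,270,.154 [0.4556 0.407  0.154 ]
```

Emit:
drive_tool:
  increments: "0 0 0.02 0;0 0 0.03 0;0 0 0.03 0;0 0 0.02 0;0 0 0 0"

```text
t: 27.93
eef_pos: [0.4581, 0.4085, 0.2596]
tool_rot: [0.001, 0.372, 0.928, 0.003]
contact_force: [0.7, 0.9, -1.1]
gripper_width: 0.254
```

Emit:
drive_tool:
  increments: "0.008 -0.0155 0 -0.03;0.0155 -0.0309 0 -0.057;0.0155 -0.0309 0 -0.057;0.0155 -0.0309 0 -0.057;0.0155 -0.0309 0 -0.057;0.0155 -0.0309 0 -0.057;0.0155 -0.0309 0 -0.057;0.0155 -0.0309 0 -0.057;0.0155 -0.0309 0 -0.057;0.0155 -0.0309 0 -0.057;0.0155 -0.0309 0 -0.057;0.0155 -0.0309 0 -0.057"

```text
t: 28.93
eef_pos: [0.6343, 0.0495, 0.2534]
tool_rot: [-0.001, 0.653, 0.758, -0.002]
contact_force: [0.2, 1.0, -2.4]
gripper_width: 0.254
```

Emit:
drive_tool:
  increments: "0.008 -0.0155 0 -0.03;0 0 0 0;0 0 0 0;0 0 0 0"

```text
t: 29.27
eef_pos: [0.642, 0.0374, 0.2542]
tool_rot: [-0.001, 0.662, 0.749, -0.001]
contact_force: [0.4, 0.8, -2.0]
gripper_width: 0.256
```

```bash
python3 w.py w15;python3 -c "
from h import *
for n in ('scene',):
  im=bot.read_camera(n)[:,:,::-1]; crop(im,270,130,150,150,4,'pics/s15.png')"
```

```text
29.2667 [0.642  0.0374 0.2542] jaw 0.12357161945833564
```

View pics/w15.png

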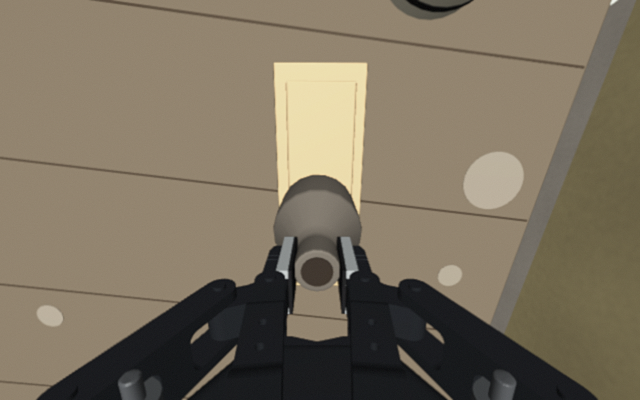

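View pics/s15.png

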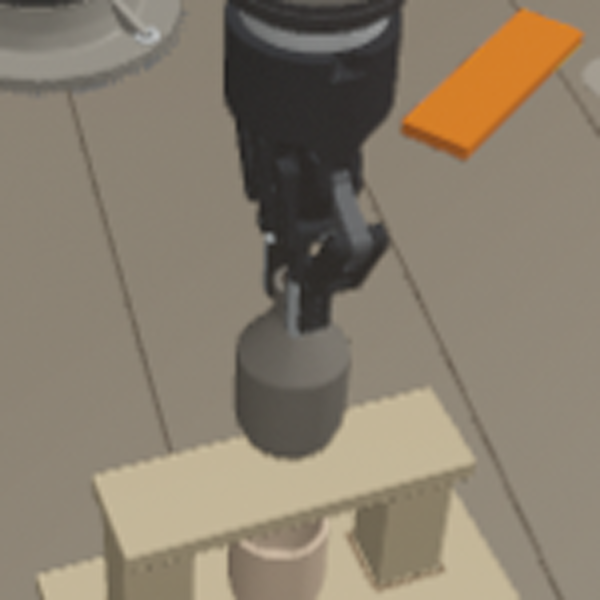

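```bash
python3 wz.py w15 316.5,270.5,.2532 286,81.5,.119 356.5,81.5,.119 274,63,.015 367,63,.015
```

```text
316.5,270.5,.2532 [0.6426 0.0379 0.2532]
286,81.5,.119 [0.6047 0.1309 0.119 ]
356.5,81.5,.119 [0.6632 0.1382 0.119 ]
274,63,.015 [0.5772 0.1566 0.015 ]
367,63,.015 [0.6839 0.1698 0.015 ]
```

Emit:
drive_tool:
  increments: "0.002 -0.002 -0.008 0;0 0 -0.008 0;0 0 -0.006 0;0 0 -0.003 0;0 0 0 0;0 0 0 0;0 0 0 0"

```text
t: 29.95
eef_pos: [0.6452, 0.0343, 0.231]
tool_rot: [0.0, 0.663, 0.749, 0.0]
contact_force: [-0.2, -0.2, -1.7]
gripper_width: 0.251
```

Emit:
drive_tool:
  increments: "0 0 -0.001 0;0 0 -0.001 0;0 0 0 0;0 0 0 0"

```text
t: 30.28
eef_pos: [0.645, 0.0343, 0.2288]
tool_rot: [0.0, 0.663, 0.749, 0.0]
contact_force: [0.1, 0.2, -2.0]
gripper_width: 0.256
```

Contact is expected near 0.225, so I'm lowering in small steps.

Emit:
drive_tool:
  increments: "0 0.001 -0.0015 0;0 0 -0.001 0;0 0 0 0;0 0 0 0"

```text
t: 30.62
eef_pos: [0.6449, 0.0354, 0.2261]
tool_rot: [-0.0, 0.663, 0.749, -0.0]
contact_force: [0.0, -0.4, -2.3]
gripper_width: 0.254
```

Emit:
drive_tool:
  increments: "0 0 -0.001 0;0 0 0 0;0 0 0 0"

```text
t: 30.87
eef_pos: [0.645, 0.0353, 0.2252]
tool_rot: [-0.0, 0.663, 0.749, 0.0]
contact_force: [-0.3, 0.2, -2.2]
gripper_width: 0.252
```

Emit:
drive_tool:
  increments: "0 0 -0.001 0;0 0 0 0;0 0 0 0"

```text
t: 31.12
eef_pos: [0.6454, 0.0351, 0.2251]
tool_rot: [0.0, 0.663, 0.749, 0.0]
contact_force: [-0.6, -0.2, 4.4]
gripper_width: 0.25
```

Emit:
drive_tool:
  increments: "0 0 0 0;0 0 0 0;0 0 0 0;0 0 0 0;0 0 0 0;0 0 0 0"
  grip: 1

```text
t: 31.62
eef_pos: [0.6449, 0.0353, 0.2241]
tool_rot: [-0.0, 0.663, 0.749, -0.0]
contact_force: [0.8, 0.1, -0.7]
gripper_width: 0.999
```

Emit:
drive_tool:
  increments: "0 0 0.01 0;0 0 0.02 0;0 0 0.03 0;0 0 0.03 0;-0.02 -0.03 0.01 0;-0.02 -0.035 0 0;-0.02 -0.035 0 0;-0.02 -0.035 0 0;-0.02 -0.035 0 0;-0.02 -0.035 0 0;0 0 0 0;0 0 0 0"

```text
t: 32.62
eef_pos: [0.5236, -0.1728, 0.3255]
tool_rot: [0.001, 0.665, 0.747, 0.001]
contact_force: [0.6, 1.3, -0.6]
gripper_width: 1.001
```

```bash
python3 w.py w16;  python3 -c "
from h import *
for n in ('scene','top'):
  im=bot.read_camera(n)[:,:,::-1]; cv2.imwrite(f'pics/{n}16.png',im)
  if n=='scene': crop(im,270,170,150,140,5,'pics/s16.png')
  else: crop(im,275,115,100,60,8,'pics/c16.png')"
```

```text
32.6167 [ 0.5236 -0.1728  0.3255] jaw 0.11624277245570501
```

View pics/s16.png

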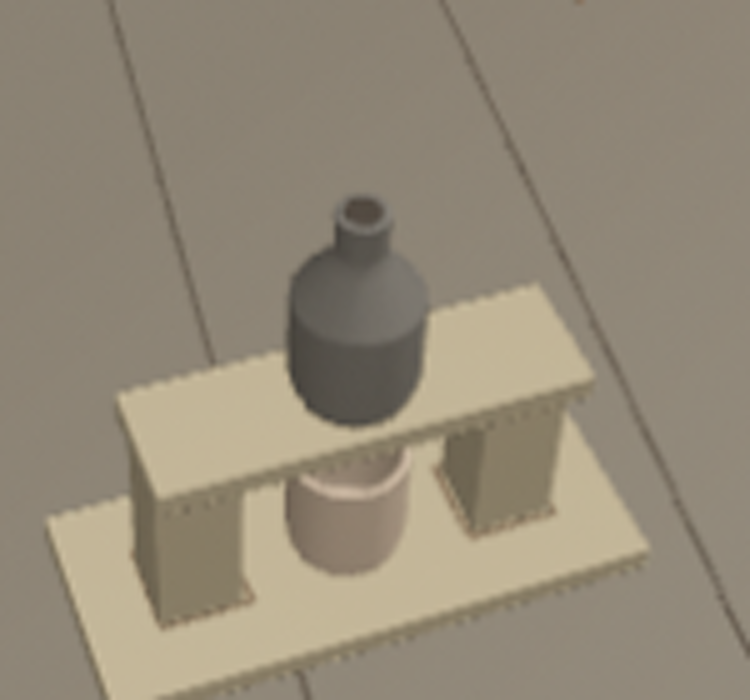

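View pics/c16.png

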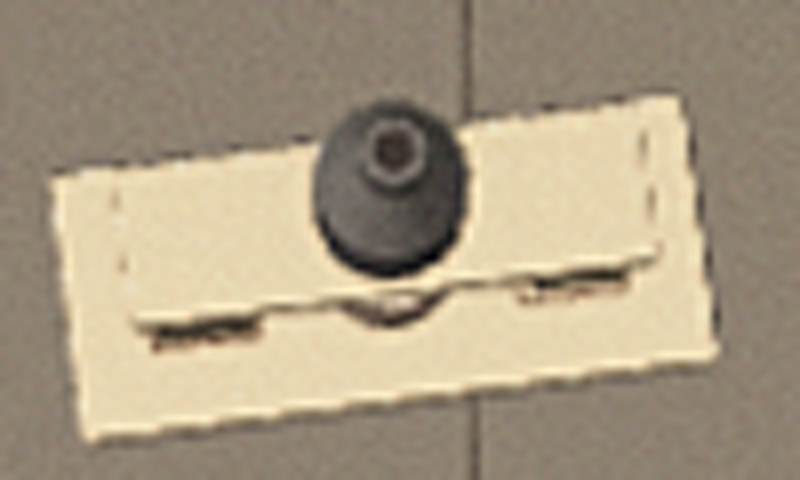

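View pics/w16.png

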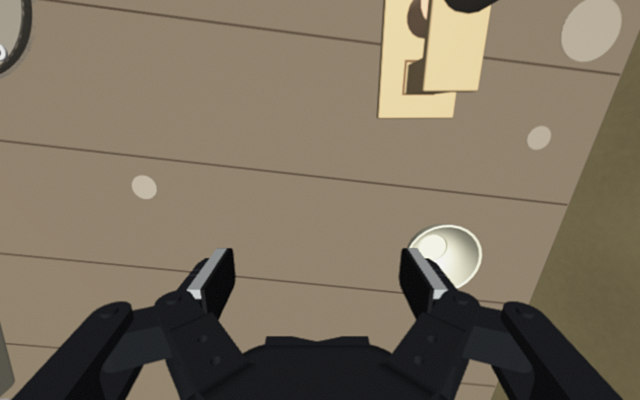

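```bash
python3 - <<'E' | tail -4
from m import *
import m
print('top neck',f([(397,150)],275,115,8,.224))
m.c=bot.calibration('scene')
print('scene neck',f([(363,211)],270,170,5,.224))
print(bot.get_obs()['contact_force'])
bot.hand_in()
E
```

```text
top neck [[0.64375295 0.03353836]]
scene neck [[0.64554475 0.03473087]]
[ 0.59034688  0.15132217 -0.1426816 ]
the job is handed in; nothing more can be done
```

The tier is built and I handed the job in at about 33 s of the 144 s allowed. No verdict was reported, so what follows is from my own camera checks.

Both tall posts stand on the marks with the cup midway. The narrow shelf lies across the posts in line with the slab, and the bottle stands in the middle of the shelf. I did not touch the short post, the bowl, the mould or the orange look-alikes.

| Item | Last check | Result |
|---|---|---|
| Tall posts | Their midpoint against the slab centre (top camera) | Within about 1–2 mm, upright and square |
| Cup | Centre against the slab centre | Within about 1–2 mm |
| Narrow shelf | Centre at about (0.644, 0.036) m, against the slab centre at (0.644, 0.035) m | About 1 mm off, turned 0.12 rad like the slab |
| Bottle | Neck at (0.644, 0.034) m from the top camera and (0.646, 0.035) m from the scene camera | Within about 3 mm of the shelf centre, upright |

- **Arm:** the gripper was open and clear of everything, with no contact force beyond noise.
- **Disagreements:** the cameras differed by 2–4 mm on some points. My first top-camera reading of the cup was about 6 mm off because I had included its outer wall. I corrected it by using the rim. No check failed.

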